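Gauge two brass rods and sort them into trays by length

ROBOT

A 6-joint arm with a two-finger parallel gripper is mounted at the origin on the work surface. World frame = base frame: x ahead of the robot, y to its left, z up, the work surface at z = 0. Lengths are in m, angles in rad, forces in N, time in s.
With the tool pointing down it reaches from about 0.325 to 0.75 m from the base axis. Payload 7.6 kg.
Tool frame: the origin (TCP) lies on the centre line of the jaws, within the pads' length; the fingertips stand 25 mm ahead of it and the grasp point (between the pads) lies 6 mm ahead of it; z points along the fingers, y is the line along which they close (so a half turn about z gives the same grasp; the last joint's range is limited). The gripper opens to 85 mm and grips with 20 to 120 N. Pads are 22 mm wide; open, the fingers measure 114 mm over their backs; the gripper's body (76 mm by 85 mm) begins 54 mm behind the grasp point. The pads swing forward as they close: fully open they stand 13 mm farther back than shut.
Start: joints at [1.143, 0.052, 1.401, -0, 1.689, -0.07], TCP at [0.184, 0.492, 0.256] pointing down, gripper open.
Joint ranges: [-2.9, 2.9], [-0.91, 2.17], [0.12, 2.37], [-1.06, 4.2], [0.26, 2.73], [-2.93, 2.93]. Speed limits (rad/s): [2.57, 2.57, 3.01, 3.14, 3.14, 3.14].

INTERFACE

Orientations are given as a unit quaternion [w, x, y, z].
In Python, from cell import status, vision, ctrl gives the robot as it stands.
- The arm moves only by the shell command python3 -m inch 'ROWS' [OPENING] [FORCE]. ROWS is JSON, a list of rows, each an object of numbers: "x", "y", "z": the shift along the tool's x, y, z in mm; "spin": the turn about the tool's z in units of 6 degrees (1.0 is 6 degrees). A call has 1 to 10 rows; each row shifts and turns the commanded pose from where the row before left it, along the tool's axes as they then stand; what a row does not reach is not made up. A row lasts 1/12 s, in which the tool goes at most 41.7 mm and 7.16 degrees, less where a joint would pass 70% of its speed; a pose out of reach is approached as far as the arm can. A call is refused whole if a number of a shift passes 41.7 or a number of a turn 1, either way. A call with a gripper value outside its range is refused whole. OPENING is the finger opening in mm, from 0 to 85.4, set as the call begins (- or left out, the last holds). The fingers move at their own pace and stop on an object; FORCE is the grip in N (left out, the last holds). Time passes only in rows, so rows that do not move let the fingers close. It gives the time, the measured TCP pose, the force, the opening and the grip force at its end, in the units of the state.
- status.get_obs(): the state, without advancing time (a new reading comes with each control period).
- vision.get_image(name): name is "scene" or "top" or "wrist"; returns (picture, depth): 480x640x3 uint8, red, green, blue; 480x640 float32, m along the optical axis (not along the pixel's ray), 0 where there is no reading.
- vision.camera_info(name): a dict with "camera_matrix" (3x3 intrinsics, pixels), "R" (3x3) and "t" (3): a world point X has camera coordinates R X + t. Camera axes: x right, y down, z forward; pixel columns grow to the right and rows downward; lengths in m; the calibration is good to about 2 mm. A picture is of the moment at which its call begins: read the wrist's pose just before it. camera_info takes no time and is no camera call; for the wrist camera it gives the pose at the moment of the call.
- ctrl.sign_off(): hands the job in; it is judged then, once.
Trained networks look in the newest picture that a camera, given by its name, has taken for a name from the list of things; names that differ only in an ending like _2 or _b are one class to them, and where a whole thing is asked for, a point or a joint stands for the part that bears it (a point fixed in the world has none). Each returns a list of dicts, best first, with "p" (0 to 1); they miss things now and then, are a little off and sometimes report something else, mostly with a low value. They report only what shows in the picture. A call takes as long as a camera call. They do not tell look-alikes from the thing itself.
- vision.search_frame(camera, query): "rect" ([centre column, centre row, width, height] in pixels, round what is visible of it).
- vision.regions_of(camera, query): "pixels" (480x640 bool, what is visible of it) and "rect" ([centre column, centre row, width, height] in pixels, round what is visible of it).
- vision.tip_of(camera, query): "position" ([column, row] in pixels: a listed point, or the origin of a listed thing).
The state is a dict: "t": time; "q": joint angles; "dq": joint speeds; "joint_torque": joint torques, N m; "eef_pos": TCP position; "ee_rot": TCP orientation; "force": force on the tool from outside, world axes, zero at the start; "torque": the same for the moment, N m; "grip_width": opening from 0.0 (shut) to 1.0 (fully open); "gripper_force": force on a finger pad.
Only numpy, scipy, OpenCV 4.12 (cv2) and the standard library are available. Lean on these libraries where they do the work, as an engineer would, in place of code of your own. Each camera call takes 0.05 s, during which the arm holds its last target. There are 200 camera calls.

TASK

Check the two hexagonal brass rods from the sloping rack in the brass length gauge and put them away. Take the shorter one first: lower it level between the jaws of the gauge until it rests in the seats, then lay it flat in the shorter wooden tray; then lower the longer one level onto the tops of the jaws, centred, where it must come to rest across both, and lay it flat in the longer tray. Leave the jar and the spirit lamp where they stand.

Things in the scene. Friction and masses are not known exactly. Their poses are not given: they have to be found in the camera images.
- rod_short: plain brass rod of hexagonal section, 16 mm across flats, 96 mm long, about 0.18 kg. Origin at the centre of its lower end; x along its axis to the upper end, z to a hexagon corner, y to a flat. It starts in either place of the sloping rack, a corner up, flats to the sides, axis rising 35 degrees away from the robot
- rod_long: plain brass rod of hexagonal section, 16 mm across flats, 134 mm long, about 0.25 kg. Origin at the centre of its lower end; x along its axis to the upper end, z to a hexagon corner, y to a flat. It starts in either place of the sloping rack, a corner up, flats to the sides, axis rising 35 degrees away from the robot
- rod_short_mid (a point): middle of the short rod, on its axis, 48 mm from either end; axes as the rod's
- rod_long_mid (a point): middle of the long rod, on its axis, 67 mm from either end; axes as the rod's
- rack: fixed wooden rack, 170 mm wide (y), 110 mm deep, holding the rods at y = +50 and -50 mm, sloping up 35 degrees along its x. Origin on the bench midway between the rods' lower ends, which stand 45 mm high against a stop (8 mm above the axis). Each rod lies in two V supports (no higher than its axis) 4-20 and 82-92 mm from its lower end; between them 32 mm are clear below the axis
- gauge: brass length gauge fixed to the bench, 156 mm long (x), 50 mm wide, 62 mm high; origin on the bench under its centre, z up. Symmetric: two jaws 110 mm apart along x, each 21 mm thick; inside each jaw a V seat (34 to 55 mm from the centre); open between the seats down to the base plate, 8 mm thick. All V faces (120 degrees) take a rod with a corner down, as in the rack
- gauge_slot (a point): point midway between the jaws of the gauge, 38 mm above the bench, where the middle of the shorter rod lies when it rests in the seats. A rod resting along x across the tops of the jaws (also V-shaped) has its axis 24 mm above this point; V edges reach 24 mm above it, 16 mm to either side. Axes as the gauge's
- tray_short_in (a point): centre of the inner floor of the shorter of two open wooden trays: inside 125 mm long (x), 80 mm wide (y), walls 5 mm thick, rim 20 mm above this floor, floor 11 mm above the bench; z up. Fixed side by side, centres 110 mm apart, on a dark board; either may be left or right. A rod lying flat in it has its axis 8 mm above this point
- tray_long_in (a point): centre of the inner floor of the longer of two open wooden trays: inside 165 mm long (x), 80 mm wide (y), walls 5 mm thick, rim 20 mm above this floor, floor 11 mm above the bench; z up. Fixed side by side, centres 110 mm apart, on a dark board; either may be left or right. A rod lying flat in it has its axis 8 mm above this point
- jar: bystander: glass jar with a white lid, 66 mm across, 60 mm high; origin at its underside
- lamp: bystander: round steel spirit lamp with a brass neck, 68 mm across, 70 mm high; origin at its underside
Things that resemble listed ones, but are neither listed nor needed, are in the scene too. Leave any orange or pink look-alike of the rod_short alone. What is shaped like the rod_long but purple is not meant.

How it is judged:
On the way, in this order (a step that is already met when the one before it is completed fails the run):
1. the shorter rod has been lowered between the jaws into the seats of the gauge (x of rod_short_mid in the frame of gauge_slot between -0.012 and 0.012 m and y of rod_short_mid in the frame of gauge_slot between -0.006 and 0.006 m and z of rod_short_mid in the frame of gauge_slot between -0.004 and 0.004 m and angle between the x axis of rod_short and the x axis of gauge_slot, either way round below 0.1 rad), for 0.1 s.
2. the shorter rod lies in the shorter tray (x of rod_short_mid in the frame of tray_short_in between -0.022 and 0.022 m and y of rod_short_mid in the frame of tray_short_in between -0.036 and 0.036 m and z of rod_short_mid in the frame of tray_short_in between 0 and 0.014 m), for 0.1 s.
3. the longer rod has been lowered onto the tops of both jaws and bears on them (x of rod_long_mid in the frame of gauge_slot between -0.014 and 0.014 m and y of rod_long_mid in the frame of gauge_slot between -0.006 and 0.006 m and z of rod_long_mid in the frame of gauge_slot between 0.02 and 0.028 m and angle between the x axis of rod_long and the x axis of gauge_slot, either way round below 0.1 rad and contact force between rod_long and gauge above 0.3 N), for 0.1 s.
At the end, for the whole second after the job is handed in: The shorter rod lies flat in the shorter tray and the longer rod flat in the longer tray (middle within 22 mm lengthwise and 36 mm sideways of the tray's centre, axis under 14 mm above its floor), both released and at rest (all of step 2 and linear speed of each of rod_short, rod_long below 0.02 m/s and x of rod_long_mid in the frame of tray_long_in between -0.022 and 0.022 m and y of rod_long_mid in the frame of tray_long_in between -0.036 and 0.036 m and z of rod_long_mid in the frame of tray_long_in between 0 and 0.014 m); the robot touches nothing.
It fails at once if the jar is pushed away (over 30 mm) (distance of jar from where it was at the start of the episode above 0.03 m).
It fails at once if the lamp is pushed away (over 30 mm) (distance of lamp from where it was at the start of the episode above 0.03 m).
It also fails if it takes over 64 s, if anything falls off the work surface, if the arm or the gripper's body presses on something with over 40 N, if the wrist force passes 120 N, or if a joint passes its speed limit or range.

## Working session

There is one attempt and no reset: what is moved stays moved. The work goes in short steps, Python scripts to look and compute and a shell command to move; the robot and the scene stay as the last step left them, time stands still between calls to the robot, and variables do not carry over. Pictures are saved under pics/ and viewed, at most 10 in all, crops included, and the job is handed in when it is done.

```bash
mkdir -p pics; ls; python3 - <<'E'
from cell import status, vision, ctrl
import cv2, numpy as np
print(status.get_obs())
for n in ("scene","top"):
    im,d=vision.get_image(n); cv2.imwrite(f"pics/{n}0.png",im[:,:,::-1])
    c=vision.camera_info(n); print(n,c)
    for q in ("rod_short","rod_long","rack","gauge","tray_short_in","tray_long_in","jar","lamp"):
        print(q,[(np.round(r["rect"]).astype(int).tolist(),round(r["p"],2)) for r in vision.search_frame(n,q)])
E
```

```text
pics
{'t': 0.0, 'q': array([ 1.14273057e+00,  5.28244775e-02,  1.40173006e+00, -2.18090068e-06,
        1.68862072e+00, -7.02687932e-02]), 'dq': array([ 7.45020507e-04, -1.72521252e-03,  1.03858819e-03,  9.33530180e-04,
        1.20739714e-04, -1.26192063e-05]), 'joint_torque': array([-1.40781638e-03, -3.81645119e+01, -3.60201252e+01, -1.34604907e-04,
        5.83912057e-03,  3.18528521e-06]), 'eef_pos': array([0.18371295, 0.49152064, 0.25547614]), 'ee_rot': array([-1.94083962e-04,  1.77945813e-01,  9.84039969e-01, -7.67135222e-04]), 'force': array([-0.16893936, -0.03328039,  0.84302673]), 'torque': array([0.00076207, 0.01694488, 0.03872132]), 'gripper_force': 0.0, 'grip_width': 1.0010747656587855}
scene {'camera_matrix': array([[461.10835641,   0.        , 314.17575405],
       [  0.        , 461.10835641, 242.4354484 ],
       [  0.        ,   0.        ,   1.        ]]), 'R': array([[ 0.76111426,  0.64861735,  0.00077974],
       [ 0.47659444, -0.55843928, -0.67897225],
       [-0.43995774,  0.51714708, -0.73416353]]), 't': array([-0.38377223, -0.15877428,  1.30443908])}
rod_short
[... 624 characters left out ...]
6.14662073,   0.        , 318.20390212],
       [  0.        , 456.14662073, 238.14947997],
       [  0.        ,   0.        ,   1.        ]]), 'R': array([[ 0.02143402, -0.99961108, -0.01784024],
       [-0.98151019, -0.01764431, -0.19059494],
       [ 0.19020604,  0.02159559, -0.98150664]]), 't': array([0.03677549, 0.48675149, 0.91017005])}
rod_short [([195, 214, 16, 45], 0.83), ([172, 272, 47, 19], 0.74), ([257, 279, 38, 37], 0.58)]
rod_long [([219, 345, 64, 24], 0.87), ([240, 197, 20, 67], 0.56)]
rack [([219, 212, 89, 63], 0.7)]
gauge []
tray_short_in [([454, 216, 60, 76], 0.65)]
tray_long_in [([504, 236, 65, 89], 0.61)]
jar [([290, 147, 34, 41], 0.71)]
lamp [([370, 148, 30, 28], 0.79)]
```

```bash
python3 - <<'E'
import cv2
im=cv2.imread("pics/top0.png"); cv2.imwrite("pics/topz.png",cv2.resize(im[90:420,130:560],(800,600),interpolation=cv2.INTER_CUBIC))
E
```

```text
(no output)
```

View pics/topz.png

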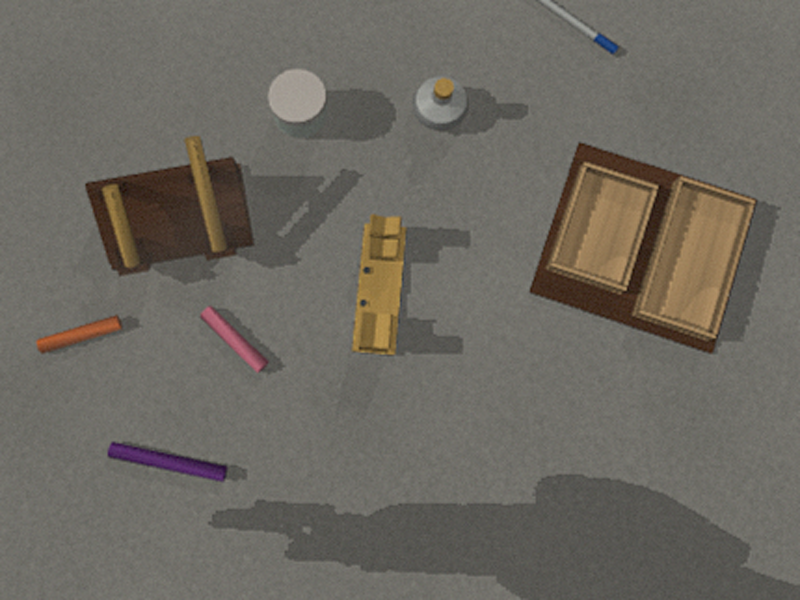

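View pics/scene0.png

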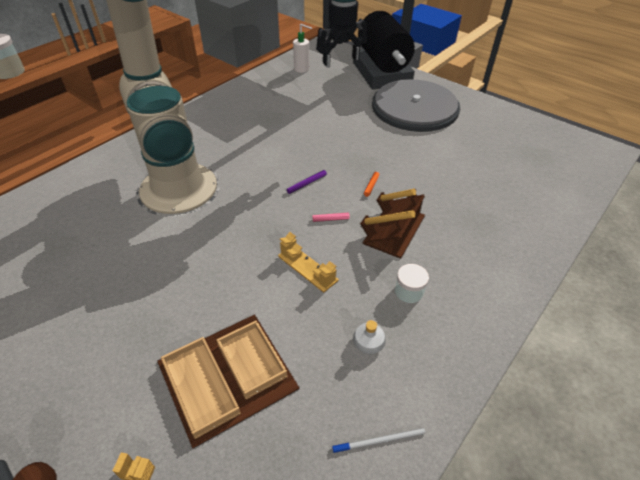

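Top picture: the brass rods are in the rack, short at full-image px (195,214) and long at (240,197). Things that could be mistaken for them:
- Orange at (172,272) and pink at (257,279) resemble the short rod.
- Purple at (219,345) resembles the long rod.

I choose the two brass rods lying in the rack. The gauge is near (335,245), with the short tray at (454,216) and the long tray at (504,236). The scene view shows an unrelated brass piece at (130,465). Next I'll measure 3D positions.

```bash
cat > h.py <<'E'
from cell import status, vision, ctrl
import cv2, numpy as np
def cloud(n, tries=1):
    im,d=vision.get_image(n); c=vision.camera_info(n)
    K,R,t=c["camera_matrix"],c["R"],c["t"]
    v,u=np.mgrid[:480,:640]
    P=np.stack([(u-K[0,2])/K[0,0]*d,(v-K[1,2])/K[1,1]*d,d],-1)
    W=(P-t)@R; W[d<=0]=np.nan
    return im,W
def brass(im):
    h=cv2.cvtColor(im,cv2.COLOR_RGB2HSV); return (h[...,0]>15)&(h[...,0]<30)&(h[...,1]>110)
def rect(P):
    (c,s,a)=cv2.minAreaRect((P*1000).astype(np.float32)); 
    if s[0]<s[1]: s=s[::-1]; a+=90
    a=(a+90)%180-90
    return np.round(c,1),np.round(s,1),round(a,1)
E
python3 - <<'E'
from h import *
for n,boxes in (("top",dict(short=(180,185,212,240),long=(228,160,256,232),gauge=(315,200,355,290),trays=(410,165,540,285),jar=(270,120,310,170),lamp=(350,125,390,170))),
                ("scene",dict(short=(378,186,418,202),long=(362,208,416,226),gauge=(275,232,342,292),trays=(155,315,300,442)))):
    im,W=cloud(n)
    print(n,"bench z",np.nanmedian(W[300:380,380:420,2]) if n=="top" else np.nanmedian(W[350:380,420:450,2]))
    for k,(a,b,c,d) in boxes.items():
        w=W[b:d,a:c].reshape(-1,3); m=brass(im)[b:d,a:c].ravel(); z=w[:,2]
        if k in("short","long"):
            p=w[m&(z>.03)&(z<.14)]; p=p[~np.isnan(p[:,0])]; c0=np.median(p,0)
            vx,vy,vz,x0,y0,z0=cv2.fitLine(p.astype(np.float32),cv2.DIST_HUBER,0,.01,.01).ravel()
            v=np.array([vx,vy,vz]); v*=np.sign(v[0]); s=(p-[x0,y0,z0])@v; lo,hi=np.percentile(s,[1,99])
            print(k,len(p),"lo",np.round(1e3*([x0,y0,z0]+lo*v),1),"hi",np.round(1e3*([x0,y0,z0]+hi*v),1),"len",round(hi-lo,4),"pitch",np.degrees(np.arcsin(v[2])).round(1),"yaw",np.degrees(np.arctan2(v[1],v[0])).round(1))
        elif k=="gauge":
            print(k,"tops",rect(w[(z>.045)&(z<.075)][:,:2]),"all",rect(w[m&(z>.003)][:,:2]), "zmax",np.nanpercentile(z,99))
        elif k=="trays":
            sel=((W[b:d,a:c,2]>.023)&(W[b:d,a:c,2]<.042)).astype(np.uint8)
            nn,l,st,_=cv2.connectedComponentsWithStats(sel,connectivity=8)
            for i in range(1,nn):
                if st[i,4]>60: print("tray",st[i,4],rect(w[(l==i).ravel()][:,:2]))
        else: print(k,rect(w[z>.04][:,:2]))
E
```

```text
top bench z 0.0005744857214081468
short 432 lo [485.8 293.5  53.6] hi [563.5 305.3 104.5] len 0.0936 pitch 33.0 yaw 8.6
long 494 lo [504.5 196.2  54.2] hi [612.2 217.3 127.7] len 0.1321 pitch 33.8 yaw 11.1
gauge tops (array([471.7,  13. ]), array([152.6,  34.9]), -4.4) all (array([472. ,  13.4]), array([155.6,  49.1]), -4.3) zmax 0.06205001008803105
tray 598 (array([ 547.5, -245.6]), array([136.4,  90.6]), -18.4)
tray 789 (array([ 512.5, -349.6]), array([175.9,  91.5]), -18.6)
jar (array([692.3, 112.9]), array([66.6, 66.4]), 28.4)
lamp (array([698.4, -56.3]), array([37.9, 33.5]), 85.3)
scene bench z -0.0020775131817603295
short 209 lo [488.4 285.5  45.4] hi [567.3 303.3 100. ] len 0.0977 pitch 34.1 yaw 12.7
long 367 lo [509.3 186.8  45.1] hi [619.  210.9 120.3] len 0.1352 pitch 33.8 yaw 12.4
gauge tops (array([473.5,  10.8]), array([155.4,  35.3]), -4.7) all (array([474.8,  10. ]), array([156. ,  50.2]), -3.7) zmax 0.05807461200572374
tray 627 (array([ 549.6, -247.6]), array([138.2,  90.4]), -18.7)
tray 810 (array([ 514.6, -351.8]), array([177.3,  90.2]), -18.6)
```

```bash
python3 -m inch '[{"spin":-0.9,"z":-8},{"spin":-0.9,"z":-8},{"spin":-0.9,"z":-8},{"spin":-0.9,"z":-8},{"spin":-0.9,"z":-8},{"spin":-0.8}]' 85 ; python3 -m inch '[{"x":-27,"y":-28},{"x":-27,"y":-28},{"x":-27,"y":-28},{"x":-27,"y":-28},{"x":-27,"y":-28},{"x":-27,"y":-28},{"x":-27,"y":-28},{"x":-27,"y":-28},{"x":-27,"y":-28},{"x":-27,"y":-28}]'; python3 -m inch '[{"x":-20,"y":-16},{"x":-8,"y":-8},{},{},{}]'
cat >> h.py <<'E'
def pose():
    o=status.get_obs(); w,x,y,z=o["ee_rot"]; 
    from scipy.spatial.transform import Rotation as Ro
    return o["eef_pos"]*1e3, Ro.from_quat([x,y,z,w]).as_matrix(), o
def go(target_mm, yaw_tx=None):
    p,R,o=pose(); 
    yaw=np.degrees(np.arctan2(R[1,0],R[0,0]))
    if yaw_tx is not None:
        d=(yaw-yaw_tx+180)%360-180; print("spin units",round(d/6,2))
        a=np.radians(yaw_tx); R=np.array([[np.cos(a),np.sin(a),0],[np.sin(a),-np.cos(a),0],[0,0,-1]])
    print("tool shift after spin",np.round(R.T@(np.array(target_mm)-p),1),"pos",p.round(1),"yaw",round(yaw,2),"t",o["t"])
E
python3 - <<'E'
from h import *
im,W=cloud("wrist"); cv2.imwrite("pics/w1.png",im[:,:,::-1]); np.savez("w1.npz",im=im,W=W)
print(pose()[:2])
E
```

```text
(array([183.84102874, 491.78000282, 256.32254597]), array([[-9.36681012e-01,  3.50183779e-01,  4.61704908e-05],
       [ 3.50183781e-01,  9.36681010e-01,  7.20628332e-05],
       [-1.80117867e-05,  8.36680446e-05, -9.99999996e-01]]))schema error: expected keys x, y, z, spin
schema error: expected keys x, y, z, spin
schema error: expected keys x, y, z, spin
```

View pics/w1.png

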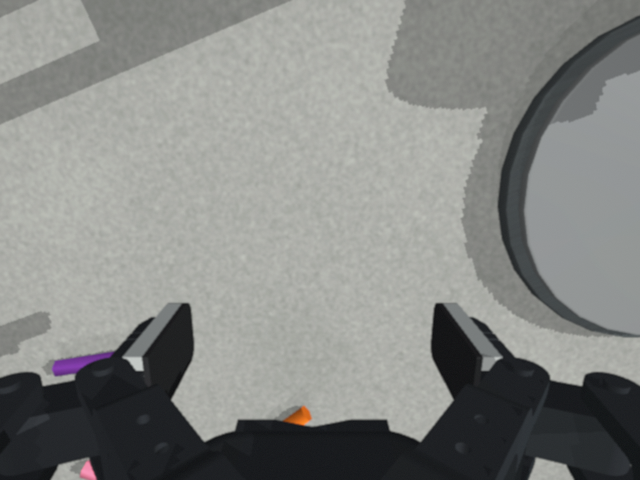

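The call needs all four keys in every row, so nothing moved. The wrist view from the start pose shows bench, purple at (85,362) and orange at (300,415); the camera sits on the tool's +x side.

```bash
python3 -m inch '[{"x":0,"y":0,"z":-8,"spin":-0.9},{"x":0,"y":0,"z":-8,"spin":-0.9},{"x":0,"y":0,"z":-8,"spin":-0.9},{"x":0,"y":0,"z":-8,"spin":-0.9},{"x":0,"y":0,"z":-8,"spin":-0.9},{"x":0,"y":0,"z":0,"spin":-0.8}]' 85 && python3 -m inch '[{"x":-30,"y":-24,"z":0,"spin":0},{"x":-30,"y":-24,"z":0,"spin":0},{"x":-30,"y":-24,"z":0,"spin":0},{"x":-30,"y":-24,"z":0,"spin":0},{"x":-30,"y":-24,"z":0,"spin":0},{"x":-30,"y":-24,"z":0,"spin":0},{"x":-30,"y":-24,"z":0,"spin":0},{"x":-30,"y":-24,"z":0,"spin":0},{"x":-30,"y":-24,"z":0,"spin":0},{"x":-30,"y":-24,"z":0,"spin":0}]' && python3 -m inch '[{"x":-30,"y":-24,"z":0,"spin":0},{"x":-30,"y":-24,"z":0,"spin":0},{"x":-23,"y":-20,"z":0,"spin":0},{"x":0,"y":0,"z":0,"spin":0},{"x":0,"y":0,"z":0,"spin":0},{"x":0,"y":0,"z":0,"spin":0}]'
python3 - <<'E'
from h import *
im,W=cloud("wrist"); cv2.imwrite("pics/w2.png",im[:,:,::-1]); np.savez("w2.npz",im=im,W=W)
print(pose()[0])
m=brass(im)
n,l,st,_=cv2.connectedComponentsWithStats((m&(W[...,2]>.03)&(W[...,2]<.15)).astype(np.uint8))
for i in range(1,n):
    if st[i,4]<200: continue
    p=W[l==i]; x=cv2.fitLine(p.astype(np.float32),cv2.DIST_HUBER,0,.01,.01).ravel(); v=x[:3]*np.sign(x[0]); s=(p-x[3:])@v; lo,hi=np.percentile(s,[.5,99.5])
    print(st[i],"lo",np.round(1e3*(x[3:]+lo*v),1),"hi",np.round(1e3*(x[3:]+hi*v),1),"len",round(hi-lo,4),"pitch",np.degrees(np.arcsin(v[2])).round(1),"yaw",np.degrees(np.arctan2(v[1],v[0])).round(1))
E
```

```text
t: 1.55
eef_pos: [0.184, 0.4921, 0.2983]
ee_rot: [0.001, -0.101, 0.995, 0.001]
force: [-0.5, 0.1, 0.5]
grip_width: 0.996
gripper_force: 0.0
t: 2.38
eef_pos: [0.5266, 0.314, 0.2963]
ee_rot: [0.0, -0.098, 0.995, 0.0]
force: [0.3, 1.2, 0.4]
grip_width: 0.995
gripper_force: 0.0
t: 2.88
eef_pos: [0.6195, 0.2652, 0.2962]
ee_rot: [-0.0, -0.099, 0.995, 0.0]
force: [-0.6, 0.4, -0.4]
grip_width: 0.996
gripper_force: 0.0
[619.07482359 265.59729852 296.68524306]
[   0   10   67   64 2723] lo [511.9   3.   28.4] hi [548.1  18.   63.5] len 0.0526 pitch 41.8 yaw 22.5
[ 240   54   30  158 3565] lo [505.7 197.5  49.2] hi [612.9 218.3 128.5] len 0.135 pitch 36.0 yaw 11.0
[ 365   54   31  114 2590] lo [484.4 293.2  51.4] hi [563.4 310.  105.7] len 0.0973 pitch 33.9 yaw 12.0
```

View pics/w2.png

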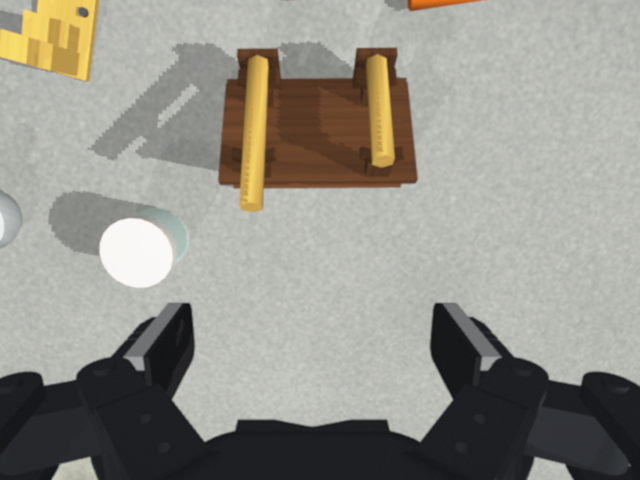

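The wrist view clearly shows both plain brass rods in the rack: long at (253,130), short at (380,110), low ends toward the robot. Orange is only at the top edge (445,3). Grasping the short one at its middle, about (528,301,72.5).

```bash
python3 -m inch '[{"x":20,"y":13,"z":30,"spin":0},{"x":21,"y":13,"z":30,"spin":0},{"x":21,"y":13,"z":30,"spin":0},{"x":20,"y":13.5,"z":30,"spin":0},{"x":0,"y":0,"z":25,"spin":0},{"x":0,"y":0,"z":0,"spin":0},{"x":0,"y":0,"z":0,"spin":0},{"x":0,"y":0,"z":0,"spin":0}]' 42 20
python3 - <<'E'
from h import *
go((528,301,84),191.8)
im,W=cloud("wrist"); cv2.imwrite("pics/w3.png",im[:,:,::-1])
E
```

```text
t: 3.6
eef_pos: [0.5299, 0.3009, 0.1541]
ee_rot: [0.002, -0.099, 0.995, 0.001]
force: [0.6, -0.8, 0.4]
grip_width: 0.494
gripper_force: 0.0
spin units -0.08
tool shift after spin [ 1.8  0.5 70.1] pos [529.9 300.9 154.1] yaw -168.67 t 3.6
```

View pics/w3.png

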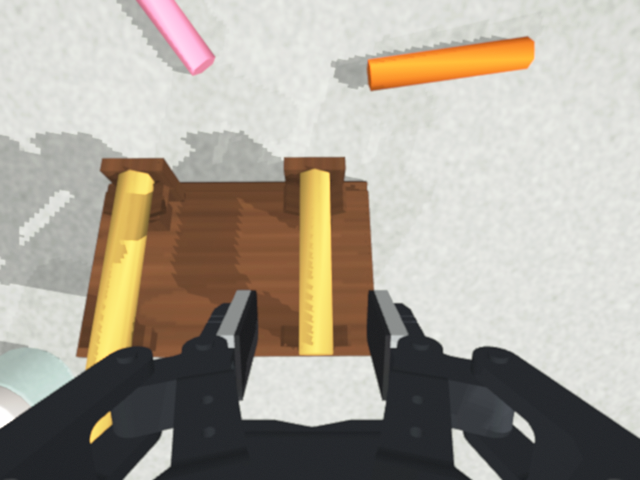

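The short rod, px (316,260), is centred between the fingers. Going down, gripping and lifting.

```bash
python3 -m inch '[{"x":1.8,"y":0.5,"z":20,"spin":-0.08},{"x":0,"y":0,"z":25,"spin":0},{"x":0,"y":0,"z":18,"spin":0},{"x":0,"y":0,"z":7,"spin":0},{"x":0,"y":0,"z":0,"spin":0},{"x":0,"y":0,"z":0,"spin":0},{"x":0,"y":0,"z":0,"spin":0}]' && python3 -m inch '[{"x":0,"y":0,"z":0,"spin":0},{"x":0,"y":0,"z":0,"spin":0},{"x":0,"y":0,"z":0,"spin":0},{"x":0,"y":0,"z":0,"spin":0},{"x":0,"y":0,"z":0,"spin":0},{"x":0,"y":0,"z":0,"spin":0}]' 5 35; python3 - <<'E'
from h import *
print(pose()[0])
E
python3 -m inch '[{"x":0,"y":0,"z":-15,"spin":0},{"x":0,"y":0,"z":-30,"spin":0},{"x":0,"y":0,"z":-30,"spin":0},{"x":0,"y":0,"z":-25,"spin":0},{"x":0,"y":0,"z":0,"spin":0},{"x":0,"y":0,"z":0,"spin":0},{"x":0,"y":0,"z":0,"spin":0}]'
python3 - <<'E'
from h import *
im,W=cloud("wrist"); cv2.imwrite("pics/w4.png",im[:,:,::-1])
p,R,o=pose(); m=brass(im)
n,l,st,_=cv2.connectedComponentsWithStats((m&(W[...,2]>.05)).astype(np.uint8))
for i in range(1,n):
    if st[i,4]>150:
        q=(W[l==i]*1e3-p)@R; print(st[i],"tool frame min/max",np.percentile(q,[2,50,98],0).round(1).tolist())
go((472.5,12,184),175.6)
E
```

```text
t: 4.23
eef_pos: [0.5285, 0.3008, 0.0838]
ee_rot: [0.002, -0.102, 0.995, 0.001]
force: [0.9, 0.0, -0.4]
grip_width: 0.494
gripper_force: 0.0
t: 4.73
eef_pos: [0.5276, 0.3018, 0.0831]
ee_rot: [0.001, -0.103, 0.995, 0.001]
force: [-3.0, 4.9, 5.2]
grip_width: 0.176
gripper_force: 36.4
[527.55531473 301.76703499  83.05358732]
t: 5.32
eef_pos: [0.5268, 0.3, 0.1801]
ee_rot: [-0.001, -0.103, 0.995, -0.0]
force: [-0.5, 0.1, -1.5]
grip_width: 0.182
gripper_force: 35.6
[ 108  170   61  210 6768] tool frame min/max [[-51.1, -106.2, 62.9], [-12.2, -96.0, 93.3], [38.7, -90.4, 128.0]]
[  287   194    51   234 10519] tool frame min/max [[-20.2, -8.1, -12.7], [6.8, -0.4, 6.6], [41.5, 7.1, 31.5]]
spin units 2.7
tool shift after spin [  31.8 -291.2   -4.6] pos [526.6 299.9 179.4] yaw -168.23 t 5.3667
```

Rod held at its middle, still about 35° inclined. On the way I pause where the wrist camera sees the gauge.

```bash
python3 -m inch '[{"x":0,"y":0,"z":-6,"spin":0.9},{"x":0,"y":0,"z":-7,"spin":0.9},{"x":0,"y":0,"z":-7,"spin":0.9},{"x":-10,"y":-36,"z":0,"spin":0},{"x":-10,"y":-40,"z":0,"spin":0},{"x":-10,"y":-40,"z":0,"spin":0},{"x":-10,"y":-40,"z":0,"spin":0},{"x":-10,"y":-40,"z":0,"spin":0},{"x":-10,"y":-40,"z":0,"spin":0},{"x":-10,"y":-39,"z":0,"spin":0}]' && python3 -m inch '[{"x":0,"y":0,"z":0,"spin":0},{"x":0,"y":0,"z":0,"spin":0},{"x":0,"y":0,"z":0,"spin":0}]'
python3 - <<'E'
from h import *
im,W=cloud("wrist"); cv2.imwrite("pics/w5.png",im[:,:,::-1])
p,R,o=pose(); m=brass(im); z=W[...,2]
n,l,st,_=cv2.connectedComponentsWithStats((m&(z>.002)&(z<.08)).astype(np.uint8))
i=1+np.argmax(st[1:,4]); w=W[l==i]; print(st[i],"all",rect(w[:,:2]),"tops",rect(w[w[:,2]>.045][:,:2]),"low",rect(w[w[:,2]<.02][:,:2]),np.percentile(w[:,2],99))
print("z hist",np.histogram(w[:,2],10))
q=(W[m&(z>.1)]*1e3-p)@R; print(np.percentile(q,[2,50,98],0).round(1).tolist())
go((472.5,12,130),175.6)
E
```

```text
t: 6.2
eef_pos: [0.5751, 0.0187, 0.1994]
ee_rot: [-0.002, 0.039, 0.999, -0.0]
force: [0.8, 0.9, -2.0]
grip_width: 0.176
gripper_force: 35.6
t: 6.45
eef_pos: [0.5753, 0.0209, 0.1998]
ee_rot: [-0.001, 0.039, 0.999, 0.0]
force: [-0.5, -0.0, -1.1]
grip_width: 0.179
gripper_force: 35.6
[  254     0    72   197 12822] all (array([486. ,  12.6]), array([129.7,  49.6]), -4.4) tops (array([538.5,   8.1]), array([34.6, 21.2]), 85.7) low (array([486. ,  12.6]), array([129.7,  49.6]), -4.4) 0.06163205495941301
z hist (array([3387, 4610,   96,  160, 1035, 1735,   37,   55,  752,  955]), array([0.00201358, 0.00817794, 0.0143423 , 0.02050666, 0.02667102,
       0.03283539, 0.03899975, 0.04516411, 0.05132847, 0.05749283,
       0.06365719]))
[[-20.2, -7.8, -12.7], [6.3, -0.3, 6.5], [41.3, 7.5, 32.3]]
spin units 0.0
tool shift after spin [101.8 -17.4  70.1] pos [575.4  21.6 200.1] yaw 175.63 t 6.5
```

View pics/w5.png

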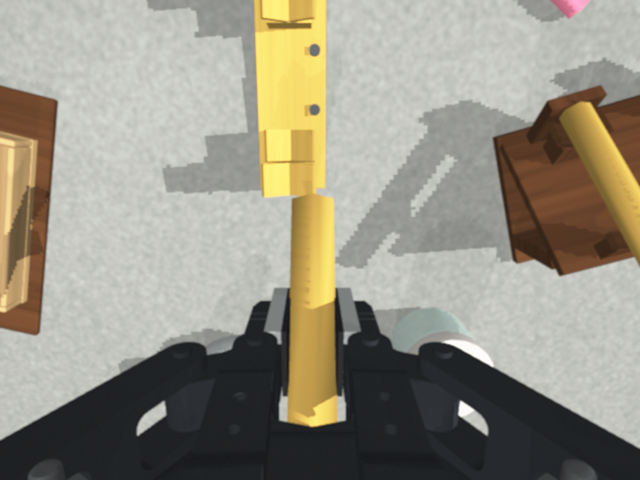

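The gauge's far jaw is at px (288,178) and the rod is at (313,300). From the wrist depth the gauge centre is about (473,13.3), yaw -4.4°. I move over it, lower until the low end meets the seat, then press the rod level.

```bash
python3 -m inch '[{"x":30,"y":-5,"z":10,"spin":0},{"x":30,"y":-5,"z":20,"spin":0},{"x":30,"y":-5,"z":20,"spin":0},{"x":11.4,"y":-1.1,"z":20,"spin":0},{"x":0,"y":0,"z":0,"spin":0},{"x":0,"y":0,"z":0,"spin":0},{"x":0,"y":0,"z":0,"spin":0}]' 5 20; python3 - <<'E'
from h import *
go((473,13.3,49),175.6)
E
python3 -m inch '[{"x":0,"y":0,"z":15,"spin":0},{"x":0,"y":0,"z":15,"spin":0},{"x":0,"y":0,"z":13,"spin":0},{"x":0,"y":0,"z":4,"spin":0},{"x":0,"y":0,"z":4,"spin":0},{"x":0,"y":0,"z":4,"spin":0},{"x":0,"y":0,"z":0,"spin":0}]'
```

```text
t: 7.08
eef_pos: [0.4749, 0.0132, 0.133]
ee_rot: [0.001, 0.038, 0.999, 0.0]
force: [0.9, -0.3, -1.2]
grip_width: 0.179
gripper_force: 35.6
spin units 0.01
tool shift after spin [ 1.9 -0.1 84. ] pos [474.9  13.2 133. ] yaw 175.66 t 7.0833
t: 7.67
eef_pos: [0.474, 0.0126, 0.0766]
ee_rot: [0.0, 0.038, 0.999, 0.0]
force: [0.2, 0.4, -0.9]
grip_width: 0.177
gripper_force: 35.7
```

```bash
python3 -m inch '[{"x":1,"y":0,"z":3,"spin":0},{"x":0,"y":0,"z":3,"spin":0},{"x":0,"y":0,"z":3,"spin":0},{"x":0,"y":0,"z":0,"spin":0}]' && python3 -m inch '[{"x":0,"y":0,"z":3,"spin":0},{"x":0,"y":0,"z":3,"spin":0},{"x":0,"y":0,"z":3,"spin":0},{"x":0,"y":0,"z":0,"spin":0}]'; python3 - <<'E'
from h import *
cat=0
im,W=cloud("wrist"); p,R,o=pose(); z=W[...,2]
q=(W*1e3-p)@R; m=brass(im)&(abs(q[...,1])<7)&(q[...,2]<22)&(abs(q[...,0])<55); v=q[m]; b=v[np.argsort(v[:,0])]
print(np.polyfit(v[:,0],v[:,2],1),np.percentile(v[:,0],[1,99]),p,o["force"])
E
```

```text
t: 8.0
eef_pos: [0.4756, 0.0126, 0.0706]
ee_rot: [0.005, 0.039, 0.999, 0.0]
force: [3.9, 1.2, 9.2]
grip_width: 0.181
gripper_force: 36.8
t: 8.33
eef_pos: [0.477, 0.0126, 0.0625]
ee_rot: [0.006, 0.039, 0.999, 0.0]
force: [8.8, 0.1, 10.8]
grip_width: 0.178
gripper_force: 36.9
[0.36755341 0.78032244] [-24.55043577  45.94031685] [476.92624381  12.57463572  62.58767898] [8.22581776 1.28120197 9.02733242]
```

```bash
python3 -m inch '[{"x":1,"y":0,"z":3,"spin":0},{"x":0.5,"y":0,"z":3,"spin":0},{"x":0,"y":0,"z":3,"spin":0},{"x":0,"y":0,"z":2,"spin":0},{"x":0,"y":0,"z":2,"spin":0},{"x":0,"y":0,"z":0,"spin":0},{"x":0,"y":0,"z":0,"spin":0}]'; python3 - <<'E'
from h import *
im,W=cloud("wrist"); p,R,o=pose(); z=W[...,2]
q=(W*1e3-p)@R; m=brass(im)&(abs(q[...,1])<7)&(q[...,2]<22)&(abs(q[...,0])<55); v=q[m]
print(np.polyfit(v[:,0],v[:,2],1),np.percentile(v[:,0],[1,99]),p,o["force"])
cv2.imwrite("pics/w6.png",im[:,:,::-1])
E
```

```text
t: 8.97
eef_pos: [0.4743, 0.0128, 0.0484]
ee_rot: [0.005, 0.039, 0.999, 0.0]
force: [6.0, 1.9, 6.4]
grip_width: 0.183
gripper_force: 36.9
[ 0.1587302  -0.15693891] [-29.30413391  53.15169494] [474.31378264  12.82416655  48.44727763] [6.09795751 1.94274481 6.45958682]
```

View pics/w6.png

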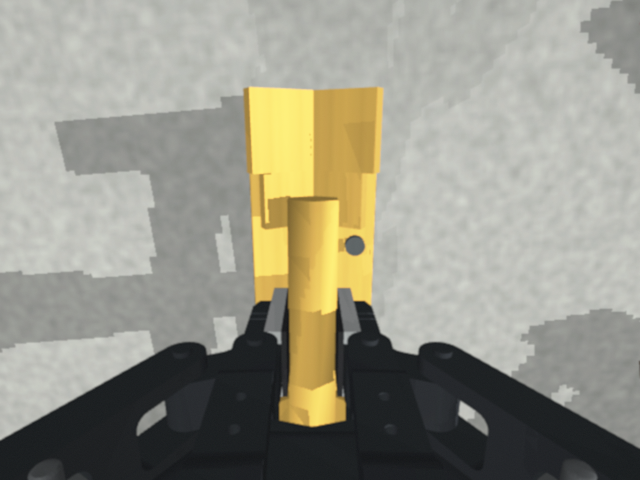

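The rod, px (313,240), lies in line with the V seat (314,130), about 9° from level. I press slightly, then release so it seats.

```bash
python3 -m inch '[{"x":0,"y":0,"z":2,"spin":0},{"x":0,"y":0,"z":2,"spin":0},{"x":0,"y":0,"z":0,"spin":0}]' && python3 -m inch '[{"x":0,"y":0,"z":0,"spin":0},{"x":0,"y":0,"z":0,"spin":0},{"x":0,"y":0,"z":0,"spin":0},{"x":0,"y":0,"z":0,"spin":0},{"x":0,"y":0,"z":0,"spin":0}]' 32; python3 - <<'E'
from h import *
im,W=cloud("wrist"); p,R,o=pose(); z=W[...,2]
q=(W*1e3-p)@R; m=brass(im)&(abs(q[...,1])<7)&(q[...,2]<22)&(abs(q[...,0])<55); v=q[m]
print(np.polyfit(v[:,0],v[:,2],1),np.percentile(v[:,0],[1,99]),p,o["force"])
k=v[v[:,0]<42]; w=k@R.T+p; print("pitch fit world z",np.polyfit(w[:,0],w[:,2],1), w[:,1].mean(), np.median(k,0))
E
```

```text
t: 9.27
eef_pos: [0.4744, 0.0129, 0.0448]
ee_rot: [0.005, 0.039, 0.999, 0.0]
force: [3.8, 1.7, 9.6]
grip_width: 0.177
gripper_force: 37.6
t: 9.68
eef_pos: [0.4707, 0.0127, 0.041]
ee_rot: [-0.0, 0.039, 0.999, 0.0]
force: [0.4, 0.5, 0.2]
grip_width: 0.376
gripper_force: 0.0
[ 0.0640804  -4.24229742] [-27.40983469  54.47554405] [470.77288329  12.72471799  41.07316803] [ 0.14586304 -0.20004221 -0.20461144]
pitch fit world z [8.22772553e-03 4.16958800e+01] 13.474923789554135 [10.72378219  0.0180473  -4.27137019]
```

Seated level: top surface z about 45.5, slope 0.008, y 13.5. Regrasping nearer the fingertips, lifting, and carrying to the short tray.

```bash
python3 -m inch '[{"x":-3,"y":0.3,"z":-11,"spin":0},{"x":0,"y":0,"z":0,"spin":0},{"x":0,"y":0,"z":0,"spin":0}]' && python3 -m inch '[{"x":0,"y":0,"z":0,"spin":0},{"x":0,"y":0,"z":0,"spin":0},{"x":0,"y":0,"z":0,"spin":0},{"x":0,"y":0,"z":0,"spin":0},{"x":0,"y":0,"z":0,"spin":0}]' 5 45 && python3 -m inch '[{"x":0,"y":0,"z":-15,"spin":0},{"x":0,"y":0,"z":-25,"spin":0},{"x":0,"y":0,"z":-25,"spin":0},{"x":0,"y":0,"z":-10,"spin":0.8},{"x":0,"y":0,"z":0,"spin":0.8},{"x":0,"y":0,"z":0,"spin":0.75},{"x":0,"y":0,"z":0,"spin":0}]'
python3 - <<'E'
from h import *
go((549,-246,100),161.5)
E
```

```text
t: 9.98
eef_pos: [0.4748, 0.0128, 0.0534]
ee_rot: [0.001, 0.039, 0.999, 0.0]
force: [-0.1, 0.5, -0.3]
grip_width: 0.375
gripper_force: 0.0
t: 10.4
eef_pos: [0.4741, 0.013, 0.0525]
ee_rot: [0.0, 0.039, 0.999, 0.0]
force: [-0.6, 2.4, 3.8]
grip_width: 0.173
gripper_force: 45.5
t: 10.98
eef_pos: [0.4736, 0.0126, 0.1267]
ee_rot: [-0.001, 0.162, 0.987, -0.0]
force: [-0.7, 0.5, -1.4]
grip_width: 0.175
gripper_force: 44.9
spin units -0.03
tool shift after spin [-153.6 -221.3   26.7] pos [473.6  12.6 126.7] yaw 161.32 t 10.9833
```

```bash
python3 -m inch '[{"x":-22,"y":-31.6,"z":0,"spin":0},{"x":-22,"y":-31.6,"z":0,"spin":0},{"x":-22,"y":-31.6,"z":0,"spin":0},{"x":-22,"y":-31.6,"z":0,"spin":0},{"x":-22,"y":-31.6,"z":5,"spin":0},{"x":-22,"y":-31.6,"z":10,"spin":0},{"x":-21.6,"y":-31.6,"z":12,"spin":0},{"x":0,"y":0,"z":0,"spin":0},{"x":0,"y":0,"z":0,"spin":0},{"x":0,"y":0,"z":0,"spin":0}]'
python3 - <<'E'
from h import *
im,W=cloud("wrist"); p,R,o=pose(); z=W[...,2]; q=(W*1e3-p)@R
m=brass(im)&(abs(q[...,1])<8)&(q[...,2]<25); v=q[m]; print("rod",np.polyfit(v[:,0],v[:,2],1),np.percentile(v,[1,99],0).tolist())
# tray rim / floor profile across tool y at x=30..70
s=(q[...,0]>25)&(q[...,0]<50)&(z>.026)&(z<.037)
print("rim y hist",np.histogram(q[s][:,1],np.arange(-80,81,5)))
s=(abs(q[...,1])<30)&(z>.026)&(z<.037); print("rim x",np.percentile(q[s][:,0],[2,50,98]) if s.any() else 0)
go((549,-246,39),161.5)
E
```

```text
t: 11.82
eef_pos: [0.5489, -0.2454, 0.0994]
ee_rot: [-0.001, 0.16, 0.987, 0.0]
force: [-0.3, 0.3, -1.9]
grip_width: 0.171
gripper_force: 45.0
rod [0.01657093 7.26732458] [[-37.33888559431751, -7.77939743626044, 2.7895455882842124], [45.36475982243977, 7.462497393200224, 16.58331371999805]]
rim y hist (array([  0,  20, 695,   2,   0,   0,  31, 620,   0,   0,   0,   0,   0,
         0,   0,   0,   0,   0,   0,   0,   0,   0,   0, 188, 462,   0,
         0,   0,   0,   0,   0,   0]), array([-80, -75, -70, -65, -60, -55, -50, -45, -40, -35, -30, -25, -20,
       -15, -10,  -5,   0,   5,  10,  15,  20,  25,  30,  35,  40,  45,
        50,  55,  60,  65,  70,  75,  80]))
rim x [61.99702811 64.66461166 66.85128886]
spin units 0.01
tool shift after spin [-0.1 -1.1 61.3] pos [ 549.3 -244.9  100.3] yaw 161.59 t 11.8667
```

Level and centred in the tray. Lowering and releasing.

```bash
python3 -m inch '[{"x":0,"y":-1,"z":20,"spin":0},{"x":0,"y":0,"z":25,"spin":0},{"x":0,"y":0,"z":12,"spin":0},{"x":0,"y":0,"z":5,"spin":0},{"x":0,"y":0,"z":0,"spin":0},{"x":0,"y":0,"z":0,"spin":0},{"x":0,"y":0,"z":0,"spin":0}]' && python3 -m inch '[{"x":0,"y":0,"z":0,"spin":0},{"x":0,"y":0,"z":0,"spin":0},{"x":0,"y":0,"z":0,"spin":0},{"x":0,"y":0,"z":0,"spin":0},{"x":0,"y":0,"z":0,"spin":0}]' 40 && python3 -m inch '[{"x":0,"y":0,"z":-25,"spin":0},{"x":0,"y":0,"z":-40,"spin":0},{"x":0,"y":0,"z":-40,"spin":0},{"x":0,"y":0,"z":-40,"spin":0},{"x":0,"y":0,"z":0,"spin":0},{"x":0,"y":0,"z":0,"spin":0}]'
python3 - <<'E'
from h import *
for n in("wrist","top"):
    im,W=cloud(n); z=W[...,2]
    m=brass(im)&(z>.015)&(z<.045)&(np.hypot(W[...,0]-.549,W[...,1]+.246)<.08)
    h=cv2.cvtColor(im,cv2.COLOR_RGB2HSV); m&=h[...,1]>150
    nn,l,st,_=cv2.connectedComponentsWithStats(m.astype(np.uint8)); i=1+np.argmax(st[1:,4]); w=W[l==i]
    print(n,st[i],rect(w[:,:2]),np.percentile(w[:,2],[5,50,95]))
go((563,208,150),191.6)
E
```

```text
t: 12.45
eef_pos: [0.5499, -0.2468, 0.0398]
ee_rot: [0.001, 0.161, 0.987, -0.0]
force: [-0.4, -0.7, -1.9]
grip_width: 0.173
gripper_force: 45.0
t: 12.87
eef_pos: [0.5492, -0.2468, 0.0385]
ee_rot: [0.0, 0.161, 0.987, -0.0]
force: [-0.2, -1.3, -0.2]
grip_width: 0.469
gripper_force: 0.0
t: 13.37
eef_pos: [0.5502, -0.2473, 0.187]
ee_rot: [0.003, 0.161, 0.987, -0.001]
force: [-0.3, 0.4, -1.1]
grip_width: 0.467
gripper_force: 0.0
wrist [295 159  15 127 913] (array([ 545.7, -256.7]), array([93.6,  8.8]), -23.2) [0.01933699 0.02345408 0.0250913 ]
top [447 232   2   2   2] (array([ 507.8, -230.2]), array([3.3, 0. ]), 12.9) [0.02136337 0.02360917 0.02585496]
spin units -5.02
tool shift after spin [-105.4  442.4   32.4] pos [ 548.7 -246.5  182.4] yaw 161.48 t 13.4667
```

The short rod lies in its tray at (546,-257), flat. Now to the long rod.

```bash
python3 -m inch '[{"x":0,"y":0,"z":0,"spin":-1},{"x":0,"y":0,"z":0,"spin":-1},{"x":0,"y":0,"z":0,"spin":-1},{"x":0,"y":0,"z":0,"spin":-1},{"x":0,"y":0,"z":0,"spin":-1},{"x":-8,"y":34,"z":0,"spin":0},{"x":-9,"y":37,"z":0,"spin":0},{"x":-9,"y":37,"z":0,"spin":0},{"x":-9,"y":37,"z":0,"spin":0},{"x":-9,"y":37,"z":0,"spin":0}]' 42 && python3 -m inch '[{"x":-9,"y":37,"z":0,"spin":0},{"x":-9,"y":37,"z":0,"spin":0},{"x":-9,"y":37,"z":0,"spin":0},{"x":-9,"y":37,"z":0,"spin":0},{"x":-9,"y":37,"z":0,"spin":0},{"x":-9,"y":37,"z":0,"spin":0},{"x":-8,"y":38,"z":0,"spin":0},{"x":0,"y":0,"z":0,"spin":0},{"x":0,"y":0,"z":0,"spin":0},{"x":0,"y":0,"z":0,"spin":0}]'
python3 - <<'E'
from h import *
im,W=cloud("wrist"); p,R,o=pose(); z=W[...,2]; q=(W*1e3-p)@R
m=brass(im)&(z>.04)&(z<.14)&(abs(q[...,1])<20); v=q[m]; print("rod tool",np.polyfit(v[:,0],v[:,1],1),np.polyfit(v[:,0],v[:,2],1),np.percentile(v,[.5,50,99.5],0).round(1).tolist())
go((563,208,96),191.6)
cv2.imwrite("pics/w7.png",im[:,:,::-1])
E
```

```text
t: 14.3
eef_pos: [0.5549, -0.0578, 0.181]
ee_rot: [-0.002, -0.1, 0.995, 0.001]
force: [0.9, -0.3, 1.0]
grip_width: 0.494
gripper_force: 0.0
t: 15.13
eef_pos: [0.5644, 0.2071, 0.1815]
ee_rot: [-0.002, -0.1, 0.995, -0.0]
force: [0.6, -0.9, 0.2]
grip_width: 0.492
gripper_force: 0.0
rod tool [-0.00074391  0.01139591] [ 0.7025774  90.01112829] [[-49.6, -9.3, 53.4], [-2.4, 0.2, 88.5], [59.8, 9.6, 138.5]]
spin units -0.03
tool shift after spin [ 1.4  1.8 86. ] pos [564.7 206.5 182. ] yaw -168.57 t 15.1833
```

```bash
python3 -m inch '[{"x":0.5,"y":0,"z":25,"spin":0},{"x":0,"y":0,"z":30,"spin":0},{"x":0,"y":0,"z":20,"spin":0},{"x":0,"y":0,"z":10,"spin":0},{"x":0,"y":0,"z":0,"spin":0},{"x":0,"y":0,"z":0,"spin":0},{"x":0,"y":0,"z":0,"spin":0}]' && python3 -m inch '[{"x":0,"y":0,"z":0,"spin":0},{"x":0,"y":0,"z":0,"spin":0},{"x":0,"y":0,"z":0,"spin":0},{"x":0,"y":0,"z":0,"spin":0},{"x":0,"y":0,"z":0,"spin":0}]' 5 35 && python3 -m inch '[{"x":0,"y":0,"z":-15,"spin":0},{"x":0,"y":0,"z":-30,"spin":0},{"x":0,"y":0,"z":-30,"spin":0},{"x":0,"y":0,"z":-30,"spin":0},{"x":0,"y":0,"z":-15,"spin":0.9},{"x":0,"y":0,"z":0,"spin":0.9},{"x":0,"y":0,"z":0,"spin":0.87},{"x":0,"y":0,"z":0,"spin":0},{"x":0,"y":0,"z":0,"spin":0}]'
python3 - <<'E'
from h import *
im,W=cloud("wrist"); p,R,o=pose(); z=W[...,2]; q=(W*1e3-p)@R
m=brass(im)&(z>.06)&(abs(q[...,1])<20)&(q[...,2]<70); v=q[m]; print("rod tool",np.polyfit(v[:,0],v[:,2],1),np.percentile(v,[.5,50,99.5],0).round(1).tolist())
a=np.radians(-4.4); c=np.array([473,13.3]); u=np.array([np.cos(a),np.sin(a)])
go((*c,150),175.6); go((*(c-12*u),150),175.6)
E
```

```text
t: 15.77
eef_pos: [0.5655, 0.2072, 0.1003]
ee_rot: [0.001, -0.1, 0.995, 0.0]
force: [0.3, -0.1, 0.4]
grip_width: 0.49
gripper_force: 0.0
t: 16.18
eef_pos: [0.5648, 0.2076, 0.0997]
ee_rot: [0.001, -0.1, 0.995, 0.0]
force: [-3.7, -0.5, 6.9]
grip_width: 0.177
gripper_force: 34.7
t: 16.93
eef_pos: [0.5643, 0.2074, 0.2177]
ee_rot: [-0.0, 0.038, 0.999, -0.0]
force: [-0.4, 0.4, -3.0]
grip_width: 0.178
gripper_force: 34.9
rod tool [0.70199261 6.4900935 ] [[-23.7, -8.3, -11.4], [11.1, -0.3, 14.6], [60.0, 7.4, 49.2]]
spin units 0.0
tool shift after spin [  76.2 -200.6   67.7] pos [564.3 207.4 217.7] yaw 175.63 t 16.9833
spin units 0.0
tool shift after spin [  88.2 -200.6   67.7] pos [564.3 207.4 217.7] yaw 175.63 t 16.9833
```

```bash
python3 -m inch '[{"x":13.7,"y":-33.4,"z":0,"spin":0},{"x":13.7,"y":-33.4,"z":0,"spin":0},{"x":13.7,"y":-33.4,"z":0,"spin":0},{"x":13.7,"y":-33.4,"z":0,"spin":0},{"x":13.7,"y":-33.4,"z":10,"spin":0},{"x":13.7,"y":-33.6,"z":15,"spin":0},{"x":0,"y":0,"z":40,"spin":0},{"x":0,"y":0,"z":0,"spin":0},{"x":0,"y":0,"z":0,"spin":0},{"x":0,"y":0,"z":0,"spin":0}]'
python3 - <<'E'
from h import *
a=np.radians(-4.4); c=np.array([473,13.3]); u=np.array([np.cos(a),np.sin(a)])
go((*(c-6*u),120),175.6)
im,W=cloud("wrist"); p,R,o=pose(); z=W[...,2]; q=(W*1e3-p)@R
m=brass(im)&(z>.05)&(z<.066)&(abs(q[...,1])<30); print("jaw top tool",rect(q[m][:,:2]))
cv2.imwrite("pics/w8.png",im[:,:,::-1])
E
```

```text
t: 17.82
eef_pos: [0.4675, 0.0146, 0.1549]
ee_rot: [0.001, 0.039, 0.999, 0.0]
force: [0.6, 0.4, -3.0]
grip_width: 0.171
gripper_force: 35.2
spin units -0.01
tool shift after spin [ 0.4 -0.9 34.9] pos [467.5  14.6 154.9] yaw 175.57 t 17.8167
jaw top tool (array([59936.4, -1631.3]), array([35242. , 20788.3]), 89.9)
```

View pics/w8.png

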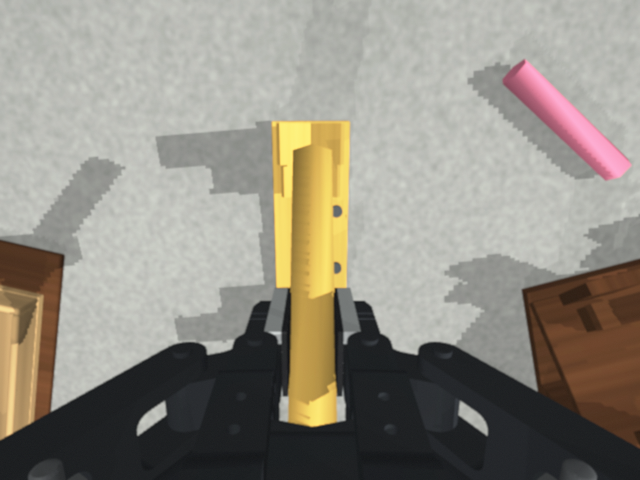

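The long rod's low end, px (312,150), is over the near jaw; the jaw top in the tool frame is x 50–70, y -1.6. Lowering, then pressing level.

```bash
python3 -m inch '[{"x":0,"y":-1.2,"z":15,"spin":0},{"x":0,"y":0,"z":15,"spin":0},{"x":0,"y":0,"z":5,"spin":0},{"x":0,"y":0,"z":3,"spin":0},{"x":0,"y":0,"z":3,"spin":0},{"x":0,"y":0,"z":0,"spin":0}]' && python3 -m inch '[{"x":0.5,"y":0,"z":3,"spin":0},{"x":0.5,"y":0,"z":3,"spin":0},{"x":0.5,"y":0,"z":3,"spin":0},{"x":0,"y":0,"z":3,"spin":0},{"x":0,"y":0,"z":3,"spin":0},{"x":0,"y":0,"z":0,"spin":0}]'; cat >> h.py <<'E'
def rodfit(zmax=25):
    im,W=cloud("wrist"); p,R,o=pose(); q=(W*1e3-p)@R
    m=brass(im)&(abs(q[...,1])<7)&(q[...,2]<zmax)&(q[...,0]<47); v=q[m]
    print("slope",np.polyfit(v[:,0],v[:,2],1),"yline",np.polyfit(v[:,0],v[:,1],1),p.round(1),o["force"].round(1)); return im
E
python3 -c "
from h import *
rodfit(45)"
```

```text
t: 18.37
eef_pos: [0.4678, 0.0131, 0.114]
ee_rot: [0.002, 0.039, 0.999, 0.0]
force: [0.3, 0.8, 2.2]
grip_width: 0.176
gripper_force: 35.8
t: 18.87
eef_pos: [0.4677, 0.013, 0.1]
ee_rot: [0.004, 0.04, 0.999, 0.0]
force: [6.0, 1.4, 3.9]
grip_width: 0.175
gripper_force: 35.5
slope [0.37759724 5.96498058] yline [4.57669413e-05 1.45746872e-04] [467.6  13.  100.1] [5.  0.9 4.9]
```

```bash
python3 -m inch '[{"x":0,"y":0,"z":3,"spin":0},{"x":0,"y":0,"z":3,"spin":0},{"x":0,"y":0,"z":3,"spin":0},{"x":0,"y":0,"z":3,"spin":0},{"x":0,"y":0,"z":3,"spin":0},{"x":0,"y":0,"z":3,"spin":0},{"x":0,"y":0,"z":0,"spin":0},{"x":0,"y":0,"z":0,"spin":0}]'
python3 -c "
from h import *
rodfit(30)"
```

```text
t: 19.58
eef_pos: [0.4649, 0.0131, 0.0792]
ee_rot: [-0.0, 0.04, 0.999, 0.0]
force: [3.1, 3.1, 2.2]
grip_width: 0.178
gripper_force: 35.0
slope [0.06017414 5.70998214] yline [-0.00037206 -0.00567916] [465.   13.1  79.2] [2.8 1.4 2.2]
```

Nearly level (3.4°) but 8 mm off centre; lift, recentre, press and release.

```bash
python3 -m inch '[{"x":0,"y":0,"z":-8,"spin":0},{"x":-4,"y":0,"z":0,"spin":0},{"x":-4,"y":0,"z":0,"spin":0},{"x":0,"y":0,"z":5,"spin":0},{"x":0,"y":0,"z":3,"spin":0},{"x":0,"y":0,"z":2,"spin":0},{"x":0,"y":0,"z":2,"spin":0},{"x":0,"y":0,"z":0,"spin":0},{"x":0,"y":0,"z":0,"spin":0}]' && python3 -m inch '[{"x":0,"y":0,"z":0,"spin":0},{"x":0,"y":0,"z":0,"spin":0},{"x":0,"y":0,"z":0,"spin":0},{"x":0,"y":0,"z":0,"spin":0},{"x":0,"y":0,"z":0,"spin":0}]' 32
python3 -c "
from h import *
im=rodfit(30); cv2.imwrite('pics/w9.png',im[:,:,::-1])
im,W=cloud('top'); w=W[brass(im)&(W[...,2]>.060)&(W[...,2]<.085)&(abs(W[...,1]-.013)<.05)&(abs(W[...,0]-.47)<.1)]; print(rect(w[:,:2]),np.polyfit(w[:,0],w[:,2],1),w[:,2].mean())
a=np.radians(-4.4); go((473,13.3,80),175.6)"
```

```text
t: 20.38
eef_pos: [0.4734, 0.0124, 0.0756]
ee_rot: [0.001, 0.04, 0.999, 0.0]
force: [3.6, 1.5, 1.3]
grip_width: 0.176
gripper_force: 35.0
t: 20.8
eef_pos: [0.4728, 0.0122, 0.0751]
ee_rot: [-0.0, 0.04, 0.999, -0.0]
force: [-0.5, -1.2, -0.3]
grip_width: 0.374
gripper_force: 0.0
slope [0.00533454 5.23687673] yline [ 0.00027036 -0.01343247] [472.9  12.3  75.1] [-0.2  0.5 -0.3]
(array([435.6,  15.5]), array([35.4, 16. ]), -4.9) [-0.00239411  0.07055329] 0.06951000839230706
spin units -0.02
tool shift after spin [ 0.   1.  -4.8] pos [472.9  12.3  75.2] yaw 175.46 t 20.9
```

View pics/w9.png

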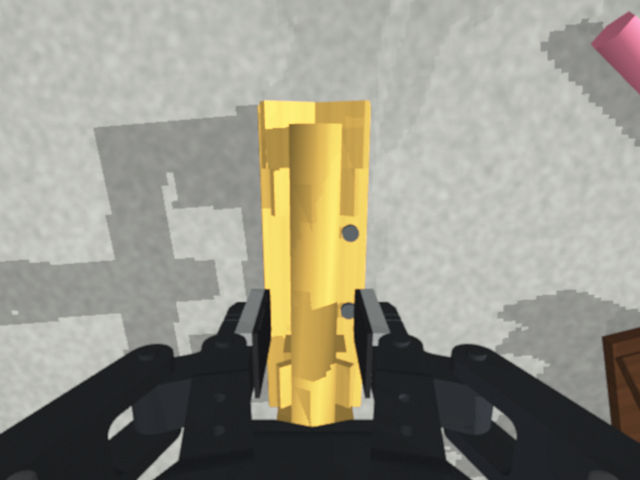

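The long rod rests level and centred across both jaws (end at px (315,128) on the near jaw, slope 0.005). Regrasping and carrying to the long tray.

```bash
python3 -m inch '[{"x":0,"y":0.5,"z":-2,"spin":0},{"x":0,"y":0,"z":0,"spin":0},{"x":0,"y":0,"z":0,"spin":0},{"x":0,"y":0,"z":0,"spin":0},{"x":0,"y":0,"z":0,"spin":0},{"x":0,"y":0,"z":0,"spin":0}]' 5 45 && python3 -m inch '[{"x":0,"y":0,"z":-15,"spin":0},{"x":0,"y":0,"z":-25,"spin":0},{"x":0,"y":0,"z":-15,"spin":0.8},{"x":0,"y":0,"z":0,"spin":0.8},{"x":0,"y":0,"z":0,"spin":0.75}]' && python3 -m inch '[{"x":-15.4,"y":-33.1,"z":0,"spin":0},{"x":-15.4,"y":-33.1,"z":0,"spin":0},{"x":-15.4,"y":-33.1,"z":0,"spin":0},{"x":-15.4,"y":-33.1,"z":0,"spin":0},{"x":-15.4,"y":-33.1,"z":0,"spin":0},{"x":-15.4,"y":-33.1,"z":0,"spin":0},{"x":-15.4,"y":-33.1,"z":0,"spin":0},{"x":-15.4,"y":-33.1,"z":0,"spin":0},{"x":-15.4,"y":-33.1,"z":5,"spin":0},{"x":-15.4,"y":-33.1,"z":20,"spin":0}]' && python3 -m inch '[{"x":0,"y":0,"z":0,"spin":0},{"x":0,"y":0,"z":0,"spin":0},{"x":0,"y":0,"z":0,"spin":0}]'
python3 - <<'E'
from h import *
rodfit(30)
im,W=cloud("wrist"); p,R,o=pose(); z=W[...,2]; q=(W*1e3-p)@R
s=(q[...,0]>25)&(q[...,0]<50)&(z>.026)&(z<.037)
h,e=np.histogram(q[s][:,1],np.arange(-100,101,5)); print("rim y",[(int(e[i]),int(h[i])) for i in range(40) if h[i]>50])
s=(abs(q[...,1])<30)&(q[...,0]>60)&(z>.026)&(z<.037); print("rim x",np.percentile(q[s][:,0],[2,50,98]) if s.any() else 0)
go((514,-350,39),161.5)
E
```

```text
t: 21.4
eef_pos: [0.4731, 0.0129, 0.0775]
ee_rot: [0.0, 0.04, 0.999, 0.0]
force: [-2.5, 1.3, 3.1]
grip_width: 0.173
gripper_force: 47.9
t: 21.82
eef_pos: [0.4734, 0.0127, 0.1328]
ee_rot: [0.001, 0.164, 0.986, 0.0]
force: [-0.5, -0.4, -3.9]
grip_width: 0.17
gripper_force: 47.2
t: 22.65
eef_pos: [0.5143, -0.3529, 0.1096]
ee_rot: [0.002, 0.162, 0.987, -0.001]
force: [1.6, 0.1, -2.3]
grip_width: 0.17
gripper_force: 47.2
t: 22.9
eef_pos: [0.5129, -0.3497, 0.1061]
ee_rot: [-0.001, 0.162, 0.987, 0.001]
force: [-0.2, -0.5, -2.4]
grip_width: 0.174
gripper_force: 47.1
slope [5.56419962e-03 7.89087194e+00] yline [-0.00131663  0.0458702 ] [ 513.4 -349.4  107.3] [ 0.1  0.4 -1.1]
rim y [(-45, 553), (35, 182), (40, 413), (60, 249), (65, 400), (95, 178)]
rim x [81.52661095 83.85301097 86.19621885]
spin units -0.01
tool shift after spin [-0.6 -0.6 69. ] pos [ 513.7 -349.2  108. ] yaw 161.42 t 23.0
```

Centred (walls at -43/+41 and x 84) and level. Lowering and releasing.

```bash
python3 -m inch '[{"x":0,"y":-1,"z":25,"spin":0},{"x":0,"y":0,"z":25,"spin":0},{"x":0,"y":0,"z":12,"spin":0},{"x":0,"y":0,"z":5,"spin":0},{"x":0,"y":0,"z":0,"spin":0},{"x":0,"y":0,"z":0,"spin":0},{"x":0,"y":0,"z":0,"spin":0}]' && python3 -m inch '[{"x":0,"y":0,"z":0,"spin":0},{"x":0,"y":0,"z":0,"spin":0},{"x":0,"y":0,"z":0,"spin":0},{"x":0,"y":0,"z":0,"spin":0},{"x":0,"y":0,"z":0,"spin":0}]' 40 && python3 -m inch '[{"x":0,"y":0,"z":-25,"spin":0},{"x":0,"y":0,"z":-40,"spin":0},{"x":0,"y":0,"z":-40,"spin":0},{"x":0,"y":0,"z":-40,"spin":0},{"x":-30,"y":0,"z":-30,"spin":0},{"x":-30,"y":0,"z":-20,"spin":0},{"x":0,"y":0,"z":0,"spin":0},{"x":0,"y":0,"z":0,"spin":0}]'
python3 - <<'E'
from h import *
im,W=cloud("wrist"); z=W[...,2]; cv2.imwrite("pics/w10.png",im[:,:,::-1])
h=cv2.cvtColor(im,cv2.COLOR_RGB2HSV); a=np.radians(-18.5); R2=np.array([[np.cos(a),-np.sin(a)],[np.sin(a),np.cos(a)]])
for c in ((.549,-.246),(.514,-.350)):
    m=brass(im)&(h[...,1]>150)&(z>.013)&(z<.045)&(np.hypot(W[...,0]-c[0],W[...,1]-c[1])<.08)
    nn,l,st,_=cv2.connectedComponentsWithStats(m.astype(np.uint8)); i=1+np.argmax(st[1:,4]); w=W[l==i]; r=rect(w[:,:2])
    print(st[i],r,"in tray",(r[0]-1e3*np.array(c))@R2,np.percentile(w[:,2],[5,50,95]))
E
```

```text
t: 23.58
eef_pos: [0.5138, -0.3515, 0.0424]
ee_rot: [0.001, 0.162, 0.987, -0.001]
force: [0.2, 0.0, -2.7]
grip_width: 0.172
gripper_force: 47.1
t: 24.0
eef_pos: [0.5131, -0.3512, 0.0407]
ee_rot: [0.0, 0.162, 0.987, -0.0]
force: [0.2, 0.3, -0.6]
grip_width: 0.468
gripper_force: 0.0
t: 24.67
eef_pos: [0.5703, -0.3704, 0.2352]
ee_rot: [0.001, 0.162, 0.987, -0.0]
force: [-0.6, -0.1, -0.5]
grip_width: 0.467
gripper_force: 0.0
[ 429   79   25  122 1216] (array([ 547.1, -255.8]), array([93.4,  9.8]), -20.3) in tray [ 1.30777069 -9.89645067] [0.01979264 0.02408472 0.02671994]
[ 297   44   11  172 1064] (array([ 506.7, -357.5]), array([130.7,   7.7]), -19.2) in tray [-4.54297776 -9.42875141] [0.02079329 0.02478579 0.02664589]
```

View pics/w10.png

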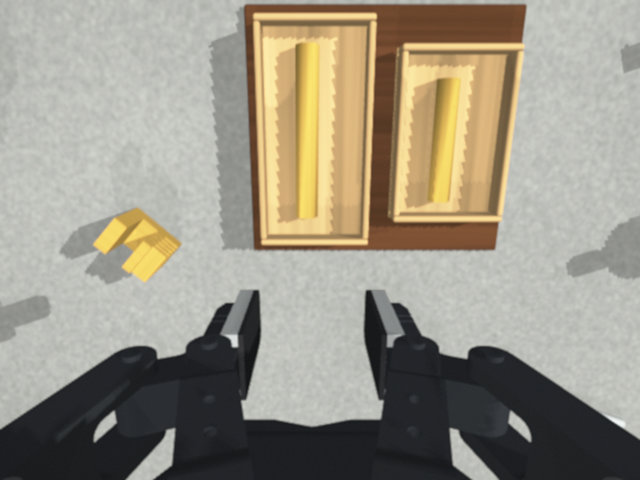

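Both rods lie flat in their trays: long at px (307,130), short at (445,140). The gripper is clear, so I hand in.

```bash
python3 -c "
from cell import ctrl; print(ctrl.sign_off())"
```

```text
the job is handed in; nothing more can be done
None
```

Both rods were checked in the gauge and now lie flat in their own trays, the jar and lamp were left alone, and the job was handed in at about 25 s; the sign-off gave no verdict.

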